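Push the socket rack under the sprung gate of the tool chute

TASK

With one fingertip press down the steel paddle beside the chute to hold the gate up, and while holding it push the socket rack along the chute by its rear lip with the other fingertip, under the gate and fully home against the end stop; then let go so that the gate drops shut behind the socket block. Only press and slide: do not pick up or tip the rack, keep the gate from landing on it or being rammed by it, and leave the other things on the bench where they are.

Things in the scene. Friction and masses are not known exactly. Their poses are not given: they have to be found in the camera images.
- chute: grey open-topped channel fixed to the bench. Origin on the bench under its centre line; +x is the way the rack travels, +y left of travel, z up. Floor 6 mm above the bench; walls 8 mm thick, tops 22 mm above the bench; inner width 52 mm; from x = -122 to 215 mm. The gate crosses at x = 135 mm, the paddle lies along the right side (-y). Hinge bearings 44 mm high at y = -44 mm, x = -117 and 150 mm.
- stop_face (a point): middle of the end stop's face, on the chute's centre line at chute x = 207 mm, 23 mm above the bench; the stop is a 68 mm wide, 8 mm thick upright plate, 40 mm high
- rack: black socket rack, 132 x 48 mm, about 0.4 kg, loose in the chute. Origin at its underside, mid-width, under the rear face of its push lip; +x forwards along the chute. From the rear: push lip (x 0-8 mm, 34 mm high, full width), low tail 6 mm thick (8-74), socket block with four steel sockets (74-132, 30 mm high). Home against the stop, its origin is at chute x = 75 mm and the block is 14 mm past the gate's middle.
- gate (a joint): gate hinge, rad: 0 shut (at rest), grows as the paddle is pressed, hard stop at 0.75. Axis parallel to the chute at chute y = -44 mm, 36 mm above the bench. Sprung shut: 0.075 N m at 0, 0.15 N m at 0.5 rad (2 to 5 N on the paddle). At 0.35 rad the blade is just clear of the socket block; 0.45 to 0.6 gives a good margin. It falls shut when let go.
- paddle: plain steel plate, 205 mm long (chute x -110 to 95 mm), 4 mm thick, reaching 52 mm out from the hinge axis to the right of the chute. Works the gate like a seesaw, the same all along its length, so a fingertip can slide along it. Gate shut, it rises outwards at 0.22 rad. Pressed down 16 mm at 32 mm from the axis (to 27 mm above the bench) it opens the gate to 0.5 rad. Origin on the axis, at chute x = 0.
- paddle_mid (a point): middle of the paddle's upper face, half-way along (chute x = -7.5 mm), 30 mm out from the hinge axis, so about 74 mm to the right of the chute's centre line; 43 mm above the bench when the gate is shut
- blade: the gate: a steel arm across the chute with a hanging blade 6 mm thick, 34 mm wide (chute y -9 to 25 mm), at chute x = 135 mm. Shut, the blade's lower edge is 24 mm and its top 50 mm above the bench: the rack's tail passes under it, the socket block does not. Origin on the hinge axis, at chute x = 0.
- socket_a: bystander: deep steel wheel-nut socket standing upright on the bench, 32 mm across, 48 mm high, near the chute on the side away from the paddle; origin at the centre of its underside
- socket_b: bystander: smaller steel socket standing upright, 26 mm across, 36 mm high, near the chute on the side away from the paddle; origin at the centre of its underside
- bolt: bystander: dark steel wheel bolt standing on its head, 26 mm across, 44 mm high, beyond the paddle's outer edge; origin at the centre of its underside
- can: bystander: upright spray can, 60 mm across, 160 mm high; origin at the centre of its underside
- jar: bystander: glass jar with steel lid, 66 mm across, 75 mm high; origin at the centre of its underside
- hub_ring: bystander: aluminium hub ring lying flat, 72 mm across, 12 mm high; origin at the centre of its underside
- wrench: bystander: steel wrench lying flat; origin at the middle of its length
- driver: bystander: screwdriver lying flat; origin at the middle of its length
There are look-alikes about, which are no part of the job. Of the things that look like the rack, the largest one is meant.

How it is judged:
By the outcome, as a careful person would: the job done as asked, in the order asked, and still so for the second after the job is handed in, with the robot touching nothing.
It also fails if it takes over 35 s, if anything falls off the work surface, if the arm or the gripper's body presses on something with over 40 N, if the wrist force passes 120 N, or if a joint passes its speed limit or range.

ROBOT

A 6-joint arm with a two-finger parallel gripper is mounted at the origin on the work surface. World frame = base frame: x ahead of the robot, y to its left, z up, the work surface at z = 0. Lengths are in mm, angles in degrees, forces in N, time in s.
With the tool pointing down it reaches from about 350 to 850 mm from the base axis. Payload 8.1 kg.
Tool frame: the origin (TCP) lies midway between the tips of the shut fingers; the grasp point (between the pads) lies 19 mm behind it; z points along the fingers, y is the direction in which the jaws open and shut (so a half turn about z gives the same grasp; the last joint's range is limited). The gripper opens to 85 mm and grips with 20 to 120 N. Pads are 22 mm wide; open, the fingers measure 114 mm over their backs; the gripper's body (76 mm by 85 mm) begins 54 mm behind the grasp point. The pads swing forward as they close: fully open they stand 13 mm farther back than shut.
Start: joints at [68.044, 7.471, 85.268, -0, 87.261, -4.893], TCP at [176.029, 573.602, 231.292] pointing down, gripper open.
Joint ranges: [-169.43, 169.43], [-51.17, 129.36], [1.28, 143.12], [-76.62, 256.62], [0, 156.53], [-152.29, 152.29]. Speed limits (degrees/s): [136.94, 136.94, 159.86, 180, 180, 180].

INTERFACE

Orientations are given as [roll, pitch, yaw] about the fixed x, y, z axes, in that order (R = Rz(yaw) Ry(pitch) Rx(roll)).
In Python, from bench import telemetry, snapshot, camera_params, job gives the robot as it stands. The module is installed in compiled form; this text tells all that it offers.
- The arm moves only by the shell command python3 -m jog 'ROWS' [FORCE]. ROWS is JSON, a list that holds one entry, the list of rows, each a list of 7 numbers: the shift along the tool's x, y, z in units of 50 mm (1.0 is 50 mm), then the turn, a rotation vector about the tool's x, y, z in units of 2 pi rad (1.0 is 2 pi rad), then the opening, from 0 (shut) to 1 (fully open). In form: [[[dx, dy, dz, rx, ry, rz, claw], ...]]. A call has 1 to 12 rows; each row shifts and turns the commanded pose from where the row before left it, along the tool's axes as they then stand; what a row does not reach is not made up. A row lasts 1/8 s, in which the tool goes at most 62.5 mm and 10.7 degrees, less where a joint would pass 70% of its speed; a pose out of reach is approached as far as the arm can. A call with a number of a shift or a turn outside -1 to 1 is refused whole. A call with a gripper value outside its range is refused whole. The fingers move at their own pace and stop on an object; FORCE is the grip in N (left out, the last holds). Time passes only in rows, so rows that do not move let the fingers close. It gives the time, the measured TCP pose, the force and the opening at its end, in the units of the state.
- telemetry.sense(): the state, without advancing time (a new reading comes with each control period).
- snapshot(name): name is "scene" or "top" or "wrist"; returns (picture, depth): 420x560x3 uint8, red, green, blue; 420x560 float32, mm along the optical axis (not along the pixel's ray), 0 where there is no reading.
- camera_params(name): a dict with "K" (3x3 intrinsics, pixels), "extrinsics" (4x4, takes a point from camera to world coordinates). Camera axes: x right, y down, z forward; pixel columns grow to the right and rows downward; lengths in mm; the calibration is good to about 2 mm. A picture is of the moment at which its call begins: read the wrist's pose just before it. camera_params takes no time and is no camera call; for the wrist camera it gives the pose at the moment of the call.
- job.hand_in(): hands the job in, once; it reports no verdict.
The state is a dict: "time": time; "joint_pos": joint angles; "qd": joint speeds; "joint_efforts": joint torques, N m; "tool_pos": TCP position; "tcp_rot": TCP orientation; "ft_force": force on the tool from outside, world axes, zero at the start; "wrist_torque": the same for the moment, N m; "finger_gap": finger opening in mm.
Only numpy, scipy, OpenCV 4.12 (cv2) and the standard library are available. Lean on these libraries where they do the work, as an engineer would, in place of code of your own. Each camera call takes 0.05 s, during which the arm holds its last target. There are 200 camera calls.

## Working session

There is one attempt and no reset: what is moved stays moved. The work goes in short steps, Python scripts to look and compute and a shell command to move; the robot and the scene stay as the last step left them, time stands still between calls to the robot, and variables do not carry over. Pictures are saved under pics/ and viewed, about 8 in all and at most 12, crops included, and the job is handed in when it is done.

```bash
mkdir -p pics; python3 - <<'E'
from bench import telemetry, snapshot, camera_params
import cv2,numpy as np
print(telemetry.sense())
for n in("scene","top"):
    p,d=snapshot(n); cv2.imwrite(f"pics/{n}0.png",p[:,:,::-1]); np.save(f"{n}0.npy",d); c=camera_params(n); print(n,c["K"],c["extrinsics"])
E
```

```text
{'time': 0.0, 'joint_pos': array([ 6.80463896e+01,  7.51569504e+00,  8.53279846e+01,  9.47578840e-04,
        8.72640604e+01, -4.89303518e+00]), 'qd': array([ 0.08503856, -0.00772262, -0.01500661,  0.05527378, -0.03604688,
       -0.09479421]), 'joint_efforts': array([ 4.15105296e-04, -5.69375253e+01, -5.00582600e+01, -1.64774301e-04,
        1.37943242e-02,  2.52898792e-05]), 'tool_pos': array([175.79393344, 573.0888809 , 230.25074845]), 'tcp_rot': array([-1.79892733e+02, -1.01327321e-02,  1.62939369e+02]), 'ft_force': array([-0.21630874,  0.20905827,  0.18340258]), 'wrist_torque': array([ 0.00151012, -0.01597292,  0.00898605]), 'finger_gap': 85.4069580724002}
scene [[437.5447229    0.         282.37598667]
 [  0.         437.5447229  208.40093496]
 [  0.           0.           1.        ]] [[-5.75044256e-01  6.18786940e-01 -5.35188590e-01  1.19804517e+03]
 [ 8.18057352e-01  4.26657369e-01 -3.85675587e-01  4.57266944e+02]
 [-1.03088608e-02 -6.59595492e-01 -7.51550075e-01  9.71252328e+02]
 [ 0.00000000e+00  0.00000000e+00  0.00000000e+00  1.00000000e+00]]
top [[404.33544209   0.         274.28327291]
 [  0.         404.33544209 208.1160568 ]
 [  0.           0.           1.        ]] [[-1.56931796e-02 -9.98204343e-01  5.78084162e-02  4.59684174e+02]
 [-9.99838286e-01  1.61741335e-02  7.86128565e-03 -4.17909058e+01]
 [-8.78217052e-03 -5.76756992e-02 -9.98296743e-01  1.37735551e+03]
 [ 0.00000000e+00  0.00000000e+00  0.00000000e+00  1.00000000e+00]]
```

View pics/top0.png

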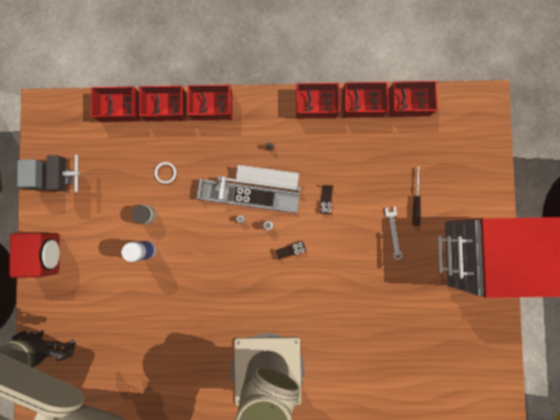

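View pics/scene0.png

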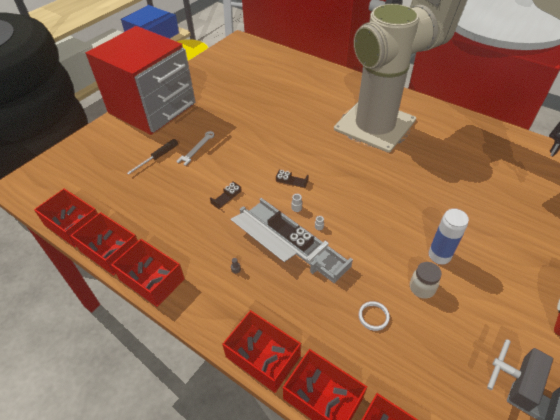

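The chute runs right to left in the top image, from (300,203) to (198,188), which is world +y, with the paddle on the far (+x) side. The large rack is in it with its block at (243,195). I'll move above it and then look with the wrist camera.

```bash
python3 -m jog '[[[-0.9,-0.63,-0.2,0,0,0,1],[-0.9,-0.63,-0.2,0,0,0,1],[-0.9,-0.63,-0.2,0,0,0,1],[-0.9,-0.63,-0.2,0,0,0,1],[-0.9,-0.63,-0.2,0,0,0,1],[-0.9,-0.63,-0.2,0,0,0,1],[-0.9,-0.63,-0.2,0,0,0,1],[-0.9,-0.63,-0.2,0,0,0,1],[-0.9,-0.63,-0.2,0,0,0,1],[-0.9,-0.63,-0.2,0,0,0,1],[-0.9,-0.63,-0.2,0,0,0,1],[-0.9,-0.63,-0.2,0,0,0,1]]]'
python3 -m jog '[[[0,0,0,0,0,0.028,1],[0,0,0,0,0,0.028,1],[0,0,0,0,0,0.028,1],[0,0,0,0,0,0.028,1],[0,0,0,0,0,0.028,1],[0,0,0,0,0,0.028,1],[0,0,0,0,0,0.028,1],[0,0,0,0,0,0.028,1],[0,0,0,0,0,0,1],[0,0,0,0,0,0,1]]]'
python3 - <<'E'
from bench import telemetry, snapshot, camera_params
import cv2,numpy as np
s=telemetry.sense();print(s['time'],s['tool_pos'],s['tcp_rot'],s['finger_gap'],s['ft_force'])
c=camera_params("wrist");p,d=snapshot("wrist"); cv2.imwrite("pics/w1.png",p[:,:,::-1]); np.savez("w1.npz",d=d,K=c["K"],E=c["extrinsics"]); print(c)
E
```

```text
time: 1.6
tool_pos: [582.1, 52.2, 351.1]
tcp_rot: [-180.0, -0.0, 162.9]
ft_force: [0.2, 0.5, 1.0]
finger_gap: 85.4
time: 2.85
tool_pos: [581.2, 53.8, 351.0]
tcp_rot: [-180.0, 0.0, 82.5]
ft_force: [-0.0, -0.4, 0.6]
finger_gap: 85.5
2.85 [581.24331739  53.797113   350.98028318] [-1.79968007e+02  5.32527816e-03  8.25252559e+01] 85.51634325797814 [-0.04361701 -0.43654332  0.56429979]
{'K': array([[312.76192528,   0.        , 280.81495777],
       [  0.        , 312.76192528, 212.28578839],
       [  0.        ,   0.        ,   1.        ]]), 'extrinsics': array([[ 9.91573192e-01, -1.22859109e-01, -4.10882551e-02,
         5.91661774e+02],
       [-1.29546912e-01, -9.41475509e-01, -3.11193612e-01,
         1.34867198e+02],
       [-4.50615922e-04,  3.13894100e-01, -9.49457893e-01,
         4.92341046e+02],
       [ 0.00000000e+00,  0.00000000e+00,  0.00000000e+00,
         1.00000000e+00]])}
```

View pics/w1.png

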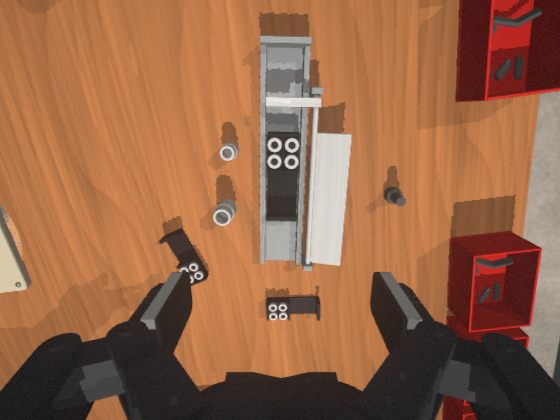

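The chute is upright in the wrist view: stop at (286,42), gate at (293,101), rack from about (282,217) to (283,133), paddle at (332,200), bolt at (395,196). I'll take a rectified top-down crop so I can read coordinates directly.

```bash
cat > h.py <<'E'
import numpy as np,cv2
def cloud(d,K,E):
    v,u=np.mgrid[:d.shape[0],:d.shape[1]]; P=np.stack([(u-K[0,2])/K[0,0]*d,(v-K[1,2])/K[1,1]*d,d],-1)
    return P@E[:3,:3].T+E[:3,3]
def proj(P,K,E):
    q=(np.atleast_2d(P)-E[:3,3])@E[:3,:3]@K.T
    return q[:,:2]/q[:,2:]
E
python3 - <<'E'
import numpy as np,cv2
from h import *
f=np.load("w1.npz");W=cloud(f['d'],f['K'],f['E']);im=cv2.imread("pics/w1.png")
for n,(u,v) in dict(stopL=(264,41),stopR=(308,41),stopmid=(286,42),wallL=(263,240),wallR=(303,240),wallL2=(264,70),padmid=(333,200),block=(283,170),lip=(282,217),lip2=(282,214),tail=(282,195),bolt=(395,198),floor=(282,250),bench=(200,320),gate=(290,101)).items(): print(n,W[v,u].round(1))
# wall-top points: 19<z<25 near the chute -> line fit
m=(f['d']>0)&(abs(W[...,2]-22)<2.5); m[:, :250]=0;m[:,330:]=0;m[:30]=0;m[275:]=0
print(m.sum())
o=np.array([583,54.]);best=None
P=W[m][:,:2]
r=cv2.minAreaRect(P.astype(np.float32));print(r)
cv2.imwrite("pics/w1c.png",cv2.resize(im[25:285,220:420],None,fx=3,fy=3,interpolation=cv2.INTER_CUBIC)[:,:]) 
cv2.imwrite("pics/w1c.png",cv2.resize(im[25:285,230:410],(540,780),interpolation=cv2.INTER_CUBIC)[180:780])
E
```

```text
stopL [580.7 220.6  37.6]
stopR [637.2 213.1  38.2]
stopmid [608.8 215.8  37.5]
wallL [536.  -63.7  19.8]
wallR [601.5 -81.2  -0.9]
wallL2 [575.  188.5  20.3]
padmid [652.2  -3.7  41.8]
block [583.6  49.6  34.5]
lip [572.8 -21.7  38.4]
lip2 [573.  -20.9  26.5]
tail [591.7 134.9 492.3]
bolt [746.1 -14.4  36.3]
floor [563.9 -91.8   6.5]
bench [ 391.6 -219.7   -3.1]
gate [604.9 143.2  48.2]
2218
((585.8729248046875, 52.04353332519531), (328.8149719238281, 73.60364532470703), 81.35931396484375)
```

View pics/w1c.png

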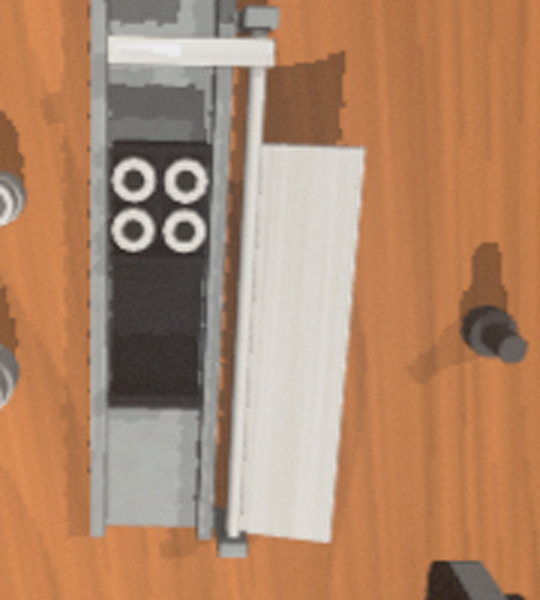

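```bash
cat > fit.py <<'E'
import numpy as np
from h import *
from scipy.optimize import least_squares
f=np.load("w1.npz");K,E=f['K'],f['E']
c=lambda x,y:(230+x/3-.33,25+(y+180)/3-.33)
obs=[(c(90,536),(-122,34,22)),(c(106,527),(-122,26,22)),(c(211,538),(-122,-34,22)),(c(331,542),(-110,-95,48.5)),(c(364,148),(95,-95,48.5)),((262,37),(215,34,40)),((310,37),(215,-34,40))]
U=np.array([o[0] for o in obs]);C=np.array([o[1] for o in obs],float)
def T(p,C):
    a=p[2];R=np.array([[np.cos(a),-np.sin(a),0],[np.sin(a),np.cos(a),0],[0,0,1]]);return C@R.T+[p[0],p[1],0]
s=least_squares(lambda p:(proj(T(p,C),K,E)-U).ravel(),[580,10,1.42],loss='soft_l1');p=s.x
print(p[:2],np.degrees(p[2]));print((proj(T(p,C),K,E)-U).round(1).tolist())
for lab,u,y in(("lipL",c(108,408),24),("lipR",c(197,410),-24)):
    r=least_squares(lambda q:(proj(T(p,np.array([[q[0],q[1],40]])),K,E)[0]-u),[-40,y]);print(lab,r.x)
r=least_squares(lambda q:(proj(T(p,np.array([[q[0],q[1],44]])),K,E)[0]-c(511,347)),[0,-150]);print("bolt",r.x)
for n in((-69,-36),(-35,-36)): print(n,T(p,np.array([[n[0],n[1],0.]])))
E
python3 fit.py
```

```text
[576.0021074   10.14353803] 81.51299013171428
[[0.0, 0.8], [-0.5, 3.9], [0.3, 0.8], [-0.0, 1.3], [0.5, -0.4], [-4.0, -1.9], [1.0, -0.8]]
lipL [-37.85247316  23.42482297]
lipR [-38.10370592 -22.19762065]
bolt [  -0.51310495 -176.88091906]
(-69, -36) [[601.42450676 -63.41393345   0.        ]]
(-35, -36) [[606.44240278 -29.78625557   0.        ]]
```

```bash
python3 -m jog '[[[-0.265,0.106,0.678,0,0,0.0028,0.82],[-0.265,0.106,0.678,0,0,0,0.82],[-0.265,0.106,0.678,0,0,0,0.82],[-0.265,0.106,0.678,0,0,0,0.82],[-0.265,0.106,0.678,0,0,0,0.82],[-0.265,0.106,0.678,0,0,0,0.82],[-0.265,0.106,0.678,0,0,0,0.82],[-0.265,0.106,0.678,0,0,0,0.82],[0,0,0,0,0,0,0.82],[0,0,0,0,0,0,0.82]]]'
cat > st.py <<'E'
from bench import telemetry, snapshot, camera_params
import cv2,numpy as np,sys
s=telemetry.sense();d=s['tool_pos'][:2]-[576.0,10.14];a=np.radians(81.5)
print(s['time'],'chute x,y',d@[np.cos(a),np.sin(a)],d@[-np.sin(a),np.cos(a)],'z',s['tool_pos'][2],s['tcp_rot'],s['finger_gap'],s['ft_force'].round(1),s['wrist_torque'].round(2))
for n in sys.argv[2:]:
    c=camera_params(n);p,d=snapshot(n);cv2.imwrite(f"pics/{sys.argv[1]}_{n}.png",p[:,:,::-1]);np.savez(f"{sys.argv[1]}_{n}.npz",d=d,K=c["K"],E=c["extrinsics"])
E
python3 st.py a wrist scene
python3 -c "
import cv2,numpy as np
a=cv2.imread('pics/a_wrist.png');b=cv2.imread('pics/a_scene.png')[150:300,200:380]
b=cv2.resize(b,(240,200),interpolation=cv2.INTER_CUBIC);o=np.zeros((420,800,3),np.uint8);o[:,:560]=a;o[:200,560:]=b;cv2.imwrite('pics/a.png',o)"
```

```text
time: 4.15
tool_pos: [608.1, -57.1, 81.4]
tcp_rot: [179.9, -0.0, 81.3]
ft_force: [-0.1, -0.4, 0.6]
finger_gap: 69.8
4.15 chute x,y -61.7235417215712 -41.63352065060087 z 81.43004277698564 [ 1.79937292e+02 -1.06469721e-02  8.13418454e+01] 69.84765583910246 [-0.1 -0.4  0.6] [ 0.05 -0.05  0.03]
```

View pics/a.png

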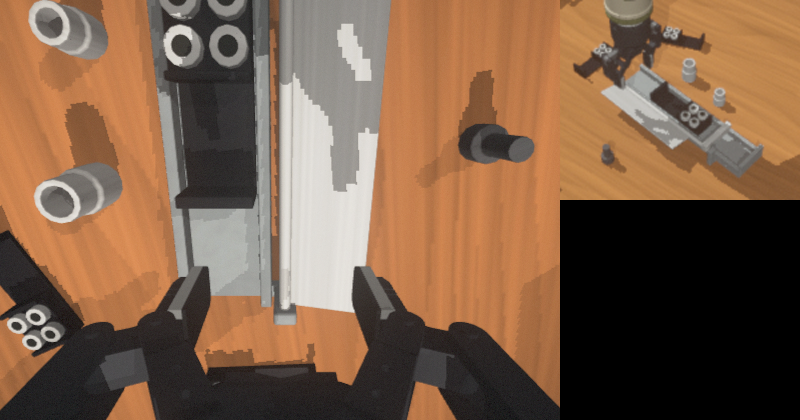

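```bash
python3 - <<'E'
import numpy as np
from h import *
f=np.load("a_wrist.npz");W=cloud(f['d'],f['K'],f['E']);a=np.radians(81.5)
R=np.array([[np.cos(a),np.sin(a)],[-np.sin(a),np.cos(a)]])
for n,(u,v) in dict(Ltip=(200,270),Ltip2=(194,273),L3=(206,274),Lin=(202,290),Rtip=(360,270),R2=(369,273),R3=(376,285),lip=(215,205),lipL=(182,204),lipR=(250,204),padl=(330,250),block=(210,70),wallL=(176,150),wallR=(262,150)).items():
    w=W[v,u];print(n,(R@(w[:2]-[576,10.14])).round(1),w[2].round(1))
E
```

```text
Ltip [-49.7  -4.5] 95.5
Ltip2 [-50.1  -2.3] 97.5
L3 [-53.   -6.5] 93.4
Lin [-56.8  -6.1] 100.9
Rtip [-50.1 -77.6] 95.2
R2 [-49.4 -80.6] 99.2
R3 [-50.1 -81.2] 108.1
lip [-35.9  -1.1] 39.1
lipL [-35.5  19.5] 38.0
lipR [-35.8 -22.4] 37.4
padl [-65.1 -72.6] 41.9
block [41.3 -0.9] 26.3
wallL [-4.9 25.6] 19.8
wallR [ -4.8 -29.6] 21.1
```

```bash
python3 -m jog '[[[0,0,0.31,0,0,0,0.82],[0,0,0.31,0,0,0,0.82],[0,0,0,0,0,0,0.82],[0,0,0,0,0,0,0.82]]]'; for i in 1; do python3 -m jog '[[[0,0,0.1,0,0,0,0.82],[0,0,0.1,0,0,0,0.82],[0,0,0,0,0,0,0.82]]]'; python3 -m jog '[[[0,0,0.1,0,0,0,0.82],[0,0,0,0,0,0,0.82]]]';python3 -m jog '[[[0,0,0.1,0,0,0,0.82],[0,0,0,0,0,0,0.82]]]'; done; python3 st.py b scene
```

```text
time: 4.75
tool_pos: [607.2, -57.3, 48.7]
tcp_rot: [-180.0, -0.0, 81.3]
ft_force: [0.3, -0.6, 0.1]
finger_gap: 70.3
time: 5.12
tool_pos: [607.0, -57.3, 38.5]
tcp_rot: [-179.9, -0.0, 81.3]
ft_force: [0.1, -0.4, 1.0]
finger_gap: 70.0
time: 5.38
tool_pos: [607.8, -57.4, 34.2]
tcp_rot: [180.0, -0.0, 81.3]
ft_force: [0.5, -0.5, 1.8]
finger_gap: 70.0
time: 5.62
tool_pos: [607.7, -57.4, 29.0]
tcp_rot: [180.0, 0.0, 81.3]
ft_force: [1.0, -0.6, 2.2]
finger_gap: 70.0
5.625 chute x,y -62.12649254168281 -41.320248297381866 z 28.966596241727732 [1.79971561e+02 2.64506431e-03 8.12907226e+01] 69.96780818449355 [ 1.  -0.6  2.2] [-0.06 -0.28  0.02]
```

```bash
python3 -m jog '[[[0,0,0.08,0,0,0,0.82],[0,0,0.07,0,0,0,0.82],[0,0,0.07,0,0,0,0.82],[0,0,0,0,0,0,0.82],[0,0,0,0,0,0,0.82]]]'; python3 st.py c scene wrist; python3 -c "
import cv2,numpy as np
a=cv2.imread('pics/c_wrist.png');b=cv2.imread('pics/c_scene.png')[180:300,220:364]
a=cv2.resize(a,(400,300));b=cv2.resize(b,(400,333),interpolation=cv2.INTER_CUBIC);o=np.zeros((333,800,3),np.uint8);o[:300,:400]=a;o[:,400:]=b;cv2.imwrite('pics/c.png',o)
from h import *
f=np.load('c_scene.npz');W=cloud(f['d'],f['K'],f['E']).reshape(-1,3);t=np.radians(81.5)
R=np.array([[np.cos(t),np.sin(t)],[-np.sin(t),np.cos(t)]]);q=(W[:,:2]-[576,10.14])@R.T
for x0,x1,y0,y1 in((130,141,-10,26),(130,141,-34,-10),(20,80,-90,-80),(20,80,-75,-65)):
    m=(q[:,0]>x0)&(q[:,0]<x1)&(q[:,1]>y0)&(q[:,1]<y1);z=W[m,2];print(x0,y0,m.sum(),np.percentile(z,[5,50,95]).round(1))"
```

```text
time: 6.3
tool_pos: [607.4, -57.3, 18.1]
tcp_rot: [-180.0, -0.0, 81.3]
ft_force: [-1.6, -0.5, 6.0]
finger_gap: 70.1
6.3 chute x,y -62.080533360661214 -40.988022479368375 z 18.140387173095505 [-1.79985442e+02 -4.32296702e-04  8.12933280e+01] 70.14861088918012 [-1.6 -0.5  6. ] [ 0.04  0.11 -0.03]
130 -10 109 [ 5.3 53.8 82.3]
130 -34 62 [ 7.3 64.7 72.6]
20 -90 123 [-0.8 22.8 28.2]
20 -75 77 [26.  29.3 32.4]
```

View pics/c.png

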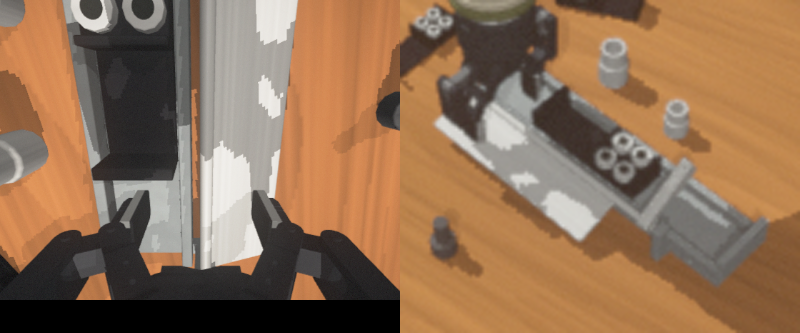

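The gate is at about 0.5 rad: blade top near 82 mm, paddle matching. The left fingertip is in the chute behind the lip. I'll push now.

```bash
python3 -m jog '[[[0.08,0,0,0,0,0,0.82],[0.08,0,0,0,0,0,0.82],[0.06,0,0,0,0,0,0.82],[0.06,0,0,0,0,0,0.82],[0.08,0,0,0,0,0,0.82],[0.08,0,0,0,0,0,0.82],[0.08,0,0,0,0,0,0.82],[0.08,0,0,0,0,0,0.82],[0,0,0,0,0,0,0.82]]]'; cat > ck.py <<'E'
import cv2,numpy as np,sys
from h import *
f=np.load(sys.argv[1]+'_scene.npz');W=cloud(f['d'],f['K'],f['E']).reshape(-1,3);t=np.radians(81.5)
R=np.array([[np.cos(t),np.sin(t)],[-np.sin(t),np.cos(t)]]);q=(W[:,:2]-[576,10.14])@R.T
for x0,x1,y0,y1 in((130,141,5,26),(130,141,-34,-10),(75,95,-90,-80),(75,95,-75,-65)):
    m=(q[:,0]>x0)&(q[:,0]<x1)&(q[:,1]>y0)&(q[:,1]<y1);z=W[m,2];print(x0,y0,m.sum(),np.percentile(z,[5,50,95]).round(1) if m.any() else '')
m=(abs(q[:,1])<18)&(W[:,2]>31)&(W[:,2]<39);x=np.sort(q[m,0]);print('block/lip x hist',np.histogram(x,np.arange(-70,220,10)))
E
python3 st.py d scene; python3 ck.py d
```

```text
time: 7.52
tool_pos: [612.2, -27.6, 18.3]
tcp_rot: [180.0, 0.0, 81.3]
ft_force: [1.6, -3.9, 4.6]
finger_gap: 69.7
7.525 chute x,y -31.97416167283306 -41.43090147451741 z 18.26970734395186 [1.79970584e+02 8.30410103e-03 8.13016319e+01] 69.69436689441 [ 1.6 -3.9  4.6] [-0.56 -0.32 -0.09]
130 5 48 [ 5.5  8.8 81.5]
130 -34 61 [ 6.3 64.2 72.8]
75 -90 45 [-0.2 22.6 28.2]
75 -75 37 [-0.8 27.3 33.2]
block/lip x hist (array([ 0,  0,  2,  4,  5, 21,  0,  0,  0,  0,  0,  0, 25, 29, 25, 20, 36,
       29, 11,  0,  0,  0,  0,  0,  0,  0,  0,  1]), array([-70, -60, -50, -40, -30, -20, -10,   0,  10,  20,  30,  40,  50,
        60,  70,  80,  90, 100, 110, 120, 130, 140, 150, 160, 170, 180,
       190, 200, 210]))
```

```bash
python3 -m jog '[[[0.08,0,0,0,0,0,0.82],[0.1,0,0,0,0,0,0.82],[0.1,0,0,0,0,0,0.82],[0.1,0,0,0,0,0,0.82],[0.1,0,0,0,0,0,0.82],[0.1,0,0,0,0,0,0.82],[0.1,0,0,0,0,0,0.82],[0.1,0,0,0,0,0,0.82],[0.08,0,0,0,0,0,0.82],[0,0,0,0,0,0,0.82]]]';python3 st.py e scene; python3 ck.py e
```

```text
time: 8.82
tool_pos: [618.6, 14.9, 18.1]
tcp_rot: [180.0, 0.0, 81.3]
ft_force: [1.0, -3.0, 3.7]
finger_gap: 70.0
8.825 chute x,y 10.958467137411747 -41.399811317015455 z 18.140174868910034 [1.79994966e+02 6.16924148e-03 8.12972306e+01] 69.9798812402627 [ 1.  -3.   3.7] [-0.56 -0.31 -0.08]
130 5 39 [35.  39.3 83.2]
130 -34 85 [20.3 61.1 72.5]
75 -90 85 [3.000e-01 2.590e+01 4.011e+02]
75 -75 152 [  1.2 376.2 418.5]
block/lip x hist (array([ 0,  0,  0,  0,  0,  0,  0,  4,  3, 10, 10,  0,  0,  0,  0,  0, 15,
       25, 12,  0, 32, 35, 26,  0,  0,  0,  0,  3]), array([-70, -60, -50, -40, -30, -20, -10,   0,  10,  20,  30,  40,  50,
        60,  70,  80,  90, 100, 110, 120, 130, 140, 150, 160, 170, 180,
       190, 200, 210]))
```

```bash
python3 -m jog '[[[0.08,0,0,0,0,0,0.82],[0.1,0,0,0,0,0,0.82],[0.1,0,0,0,0,0,0.82],[0.1,0,0,0,0,0,0.82],[0.1,0,0,0,0,0,0.82],[0.1,0,0,0,0,0,0.82],[0.1,0,0,0,0,0,0.82],[0.1,0,0,0,0,0,0.82],[0.08,0,0,0,0,0,0.82],[0.04,0,0,0,0,0,0.82],[0,0,0,0,0,0,0.82]]]';python3 -m jog '[[[0.04,0,0,0,0,0,0.82],[0.02,0,0,0,0,0,0.82],[0,0,0,0,0,0,0.82]]]';python3 st.py f scene; python3 ck.py f
```

```text
time: 10.25
tool_pos: [625.2, 59.1, 18.1]
tcp_rot: [-180.0, 0.0, 81.3]
ft_force: [0.9, -4.0, 5.4]
finger_gap: 70.3
time: 10.62
tool_pos: [625.7, 61.8, 18.1]
tcp_rot: [-180.0, 0.0, 81.3]
ft_force: [0.2, -5.3, 5.6]
finger_gap: 70.1
10.625 chute x,y 58.43833362531709 -41.483289643126845 z 18.072521815684436 [-1.79987492e+02  3.41114407e-02  8.12844812e+01] 70.05980153348628 [ 0.2 -5.3  5.6] [-0.79 -0.22  0.02]
130 5 27 [11.5 63.6 84.8]
130 -34 63 [12.9 64.4 72. ]
75 -90 141 [  1.4 378.5 398.9]
75 -75 494 [ 28.8 271.1 416.6]
block/lip x hist (array([ 0,  0,  0,  0,  0,  0,  0,  0,  0,  0,  0,  1,  5,  5, 16,  0,  0,
        0,  0,  0,  0, 27, 26, 37, 18, 39, 32, 18]), array([-70, -60, -50, -40, -30, -20, -10,   0,  10,  20,  30,  40,  50,
        60,  70,  80,  90, 100, 110, 120, 130, 140, 150, 160, 170, 180,
       190, 200, 210]))
```

```bash
for i in 1 2; do python3 -m jog '[[[0.03,0,0,0,0,0,0.82],[0,0,0,0,0,0,0.82],[0,0,0,0,0,0,0.82]]]' | grep -E 'tool|force'; done; python3 -m jog '[[[0.02,0,0,0,0,0,0.82],[0,0,0,0,0,0,0.82],[0,0,0,0,0,0,0.82]]]' | grep -E 'tool|force';python3 st.py g scene; python3 ck.py g
```

```text
tool_pos: [625.9, 63.3, 18.1]
ft_force: [-0.4, -5.2, 4.9]
tool_pos: [626.1, 64.8, 18.1]
ft_force: [0.2, -4.9, 5.3]
tool_pos: [626.3, 65.7, 18.1]
ft_force: [0.9, -5.4, 6.3]
11.8 chute x,y 62.36694423577639 -41.52280980050034 z 18.104044219914314 [-1.79988537e+02  3.55706807e-02  8.12783941e+01] 70.37173366052922 [ 0.9 -5.4  6.3] [-0.84 -0.22 -0.01]
130 5 41 [11.6 15.  82. ]
130 -34 69 [11.5 63.8 73.3]
75 -90 170 [  1.1 375.3 399.6]
75 -75 500 [ 28.  260.4 417.4]
block/lip x hist (array([ 0,  0,  0,  0,  0,  0,  0,  0,  0,  0,  0,  0,  4,  4,  5, 15,  0,
        0,  0,  0,  0,  5, 35, 35, 25, 32, 32, 21]), array([-70, -60, -50, -40, -30, -20, -10,   0,  10,  20,  30,  40,  50,
        60,  70,  80,  90, 100, 110, 120, 130, 140, 150, 160, 170, 180,
       190, 200, 210]))
```

```bash
for i in 1 2 3; do python3 -m jog '[[[0.02,0,0,0,0,0,0.82],[0,0,0,0,0,0,0.82],[0,0,0,0,0,0,0.82]]]' | grep -E 'tool|force'; done
```

```text
tool_pos: [626.4, 66.3, 18.1]
ft_force: [0.5, -7.6, 6.4]
tool_pos: [626.4, 66.3, 18.1]
ft_force: [-1.3, -10.6, 7.3]
tool_pos: [626.3, 66.4, 18.1]
ft_force: [-2.1, -15.2, 7.6]
```

Contact with the stop: motion ceased at y 66.3 and the force rose from 5 to 15 N. I'll back off with the paddle still held and check.

```bash
python3 -m jog '[[[-0.06,0,0,0,0,0,0.82],[-0.06,0,0,0,0,0,0.82],[-0.06,0,0,0,0,0,0.82],[0,0,0,0,0,0,0.82],[0,0,0,0,0,0,0.82]]]'; python3 st.py i wrist scene; python3 ck.py i;  python3 -c "
import cv2,numpy as np
a=cv2.imread('pics/i_wrist.png');b=cv2.imread('pics/i_scene.png')[180:300,240:384]
a=cv2.resize(a,(400,300));b=cv2.resize(b,(400,333),interpolation=cv2.INTER_CUBIC);o=np.zeros((333,800,3),np.uint8);o[:300,:400]=a;o[:,400:]=b;cv2.imwrite('pics/i.png',o)"
```

```text
time: 13.6
tool_pos: [625.4, 60.6, 18.1]
tcp_rot: [-180.0, -0.0, 81.3]
ft_force: [1.8, 1.4, 4.2]
finger_gap: 70.2
13.6 chute x,y 57.16858571656526 -41.412123411789985 z 18.06036185966958 [-1.79991671e+02 -9.83061930e-03  8.13012195e+01] 70.17642047526729 [1.8 1.4 4.2] [ 0.42 -0.39  0.14]
130 5 40 [10.8 19.1 83. ]
130 -34 61 [13.1 63.5 72. ]
75 -90 133 [  2.1 379.7 400. ]
75 -75 491 [ 29.2 277.  417. ]
block/lip x hist (array([ 0,  0,  0,  0,  0,  0,  0,  0,  0,  0,  0,  1,  6,  7,  3, 15,  0,
        0,  0,  0,  0,  7, 32, 33, 31, 34, 32, 21]), array([-70, -60, -50, -40, -30, -20, -10,   0,  10,  20,  30,  40,  50,
        60,  70,  80,  90, 100, 110, 120, 130, 140, 150, 160, 170, 180,
       190, 200, 210]))
```

View pics/i.png

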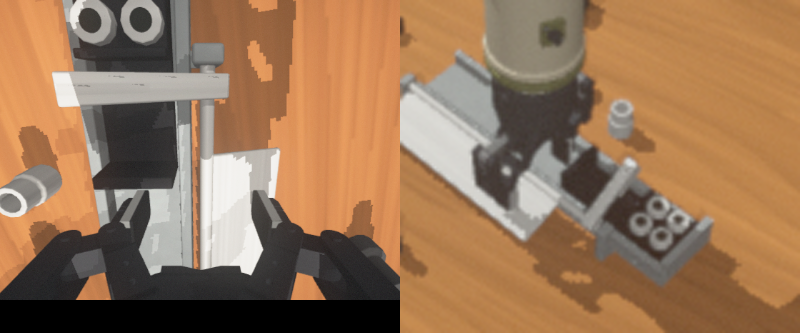

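The block is home against the stop, the raised gate is over the tail, and the finger is clear of the lip. I'll let go gently, then withdraw.

```bash
python3 -m jog '[[[0,0,-0.06,0,0,0,0.82],[0,0,-0.06,0,0,0,0.82],[0,0,-0.06,0,0,0,0.82],[0,0,-0.06,0,0,0,0.82],[0,0,-0.06,0,0,0,0.82],[0,0,-0.06,0,0,0,0.82],[0,0,-0.06,0,0,0,0.82],[0,0,-0.08,0,0,0,0.82],[0,0,-0.1,0,0,0,0.82],[0,0,-0.2,0,0,0,0.82]]]'
python3 -m jog '[[[-0.2,0,-0.6,0,0,0,0.82],[-0.3,0,-0.7,0,0,0,0.82],[-0.3,0,-0.7,0,0,0,0.82],[-0.3,0,-0.7,0,0,0,0.82],[-0.3,0,-0.7,0,0,0,0.82],[-0.2,0,-0.4,0,0,0,0.82],[0,0,0,0,0,0,0.82],[0,0,0,0,0,0,0.82]]]'
python3 st.py j wrist scene; python3 ck.py j;  python3 -c "
import cv2,numpy as np
a=cv2.imread('pics/j_wrist.png');b=cv2.imread('pics/j_scene.png')[180:300,240:384]
a=cv2.resize(a,(400,300));b=cv2.resize(b,(400,333),interpolation=cv2.INTER_CUBIC);o=np.zeros((333,800,3),np.uint8);o[:300,:400]=a;o[:,400:]=b;cv2.imwrite('pics/j.png',o)"
```

```text
time: 14.95
tool_pos: [625.0, 60.3, 58.1]
tcp_rot: [-179.9, 0.0, 81.3]
ft_force: [0.5, 0.2, -0.7]
finger_gap: 70.1
time: 15.95
tool_pos: [612.7, -18.3, 246.3]
tcp_rot: [-179.9, -0.0, 81.3]
ft_force: [-0.4, 0.9, 0.1]
finger_gap: 69.7
15.95 chute x,y -22.706171918099844 -40.53643452320923 z 246.34575079979902 [-1.79867567e+02 -1.06894286e-02  8.12971243e+01] 69.68129686393797 [-0.4  0.9  0.1] [0.   0.01 0.  ]
130 5 56 [11.9 46.3 53.8]
130 -34 48 [11.  50.1 53.1]
75 -90 44 [-0.7 24.  48.6]
75 -75 44 [ 0.4 39.  44.6]
block/lip x hist (array([ 0,  0,  0,  0,  0,  0,  0,  0,  0,  0,  0,  0,  0,  0,  3, 17,  0,
        0,  0,  0,  9,  6, 30, 38, 28, 33, 31, 13]), array([-70, -60, -50, -40, -30, -20, -10,   0,  10,  20,  30,  40,  50,
        60,  70,  80,  90, 100, 110, 120, 130, 140, 150, 160, 170, 180,
       190, 200, 210]))
```

View pics/j.png

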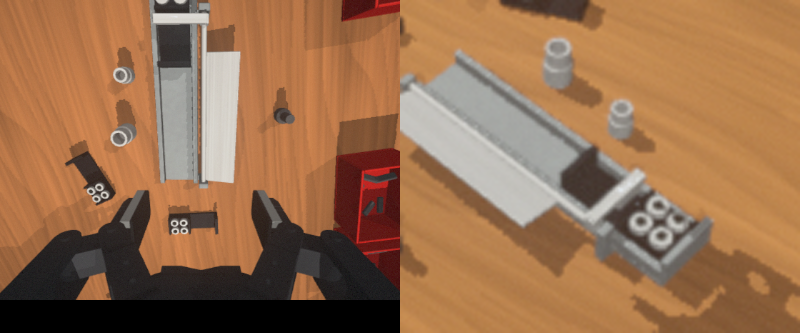

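The gate is shut behind the block (blade top about 50 to 53 mm), the rack is home, the bystanders are undisturbed, and the arm is clear.

```bash
python3 -c "
from bench import job
print(job.hand_in())"
```

```text
the job is handed in; nothing more can be done
None
```

The rack is home against the end stop, the gate has dropped shut behind the socket block, and I handed the job in with the arm clear of everything.

- **Pressing and pushing:** One fingertip held the paddle down, with the gate at about 0.5 rad (blade top about 82 mm above the bench). The other pushed the rack by its rear lip. At the stop the motion ceased and the push force rose from 5 to 15 N.
- **Letting go:** I backed off the lip while still holding the paddle, then lifted slowly, and the gate fell shut.
- **Last checks:** The blade top measured about 50–53 mm (shut is 50 mm). In the pictures the block sits against the stop past the gate, and the wrist force is near zero. The sockets, bolt and look-alike racks look unmoved. I did not check the can, jar, hub ring, wrench or screwdriver in the last pictures, but the arm never worked near them.
- **Time and disagreements:** The arm finished at 16 s of the 35 s allowed. No check failed. My camera fit of the chute was only good to 1–2 mm, so the stop contact rests on the force reading and the pictures.

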